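Seal a preserving jar on the pantry jar sealer

ROBOT

A 7-joint arm with a two-finger parallel gripper is mounted at the origin on the work surface. World frame = base frame: x ahead of the robot, y to its left, z up, the work surface at z = 0. Lengths are in m, angles in rad, forces in N, time in s.
With the tool pointing down it reaches from about 0.425 to 0.925 m from the base axis. Payload 6.8 kg.
Tool frame: the origin (TCP) lies midway between the tips of the shut fingers; the grasp point (between the pads) lies 19 mm behind it (grip_point_offset is the z of the grasp point in the tool frame, in m); z points along the fingers, y is the line along which they close (so a half turn about z gives the same grasp; the last joint's range is limited). The gripper opens to 85 mm and grips with 20 to 120 N. Pads are 22 mm wide; open, the fingers measure 114 mm over their backs; the gripper's body (76 mm by 85 mm) begins 54 mm behind the grasp point. The pads swing forward as they close: fully open they stand 13 mm farther back than shut.
Start: joints at [1.057, 0.477, 0.022, 1.555, -0.011, 1.109, -0.083], TCP at [0.266, -0.62, 0.231] pointing down, gripper open.
Joint ranges: [-2.96, 2.96], [-0.34, 2.1], [-1.41, 1.46], [0.24, 2.44], [-1.37, 4.51], [0.17, 1.92], [-2.96, 2.96]. Speed limits (rad/s): [2.39, 2.39, 3.14, 3.14, 3.14, 3.14, 3.14].

INTERFACE

Orientations are given as a rotation vector (axis times angle).
In Python, from bench import get_obs, grab_frame, calibration, hand_in, grip_point_offset gives the robot as it stands.
- The arm moves only by the shell command python3 -m pendant 'ROWS' [OPENING] [FORCE]. ROWS is a JSON object of lists of equal length, an entry for each row: "translation": the shift along the world's x, y, z in units of 25 mm (1.0 is 25 mm), a list of three; "delta_rot": the turn, a rotation vector about the world's x, y, z in units of 5 degrees (1.0 is 5 degrees), a list of three. In form: {"translation": [[dx, dy, dz], ...], "delta_rot": [[rx, ry, rz], ...]}. A call has 1 to 12 rows; each row is the pose to reach, as a shift and turn from the pose commanded when the call began; what a row does not reach only later rows make up. A row lasts 1/8 s, in which the tool goes at most 62.5 mm and 10.7 degrees, less where a joint would pass 70% of its speed; a pose out of reach is approached as far as the arm can. A call with a gripper value outside its range is refused whole. OPENING is the opening, from 0 (shut) to 1 (fully open), set as the call begins (- or left out, the last holds). The fingers move at their own pace and stop on an object; FORCE is the grip in N (left out, the last holds). Time passes only in rows, so rows that repeat a pose let the fingers close. It gives the time, the measured TCP pose, the force, the opening and the grip force at its end, in the units of the state.
- get_obs(): the state, without advancing time (a new reading comes with each control period).
- grab_frame(name): name is "side" or "top"; returns (picture, depth): 400x640x3 uint8, red, green, blue; 400x640 float32, m along the optical axis (not along the pixel's ray), 0 where there is no reading.
- calibration(name): a dict with "K" (3x3 intrinsics, pixels), "rvec" (rotation vector, rad) and "tvec" (3), from world to camera coordinates, as OpenCV has them. Camera axes: x right, y down, z forward; pixel columns grow to the right and rows downward; lengths in m; the calibration is good to about 2 mm. A picture is of the moment at which its call begins. calibration takes no time and is no camera call.
- hand_in(): hands the job in; it is judged then, once.
The state is a dict: "clock": time; "joints": joint angles; "qvel": joint speeds; "tau": joint torques, N m; "tcp_pos": TCP position; "orientation": TCP orientation; "contact_force": force on the tool from outside, world axes, zero at the start; "moment": the same for the moment, N m; "grip_width": finger opening in m; "gripper_force": force on a finger pad.
Only numpy, scipy, OpenCV 4.12 (cv2) and the standard library are available. Lean on these libraries where they do the work, as an engineer would, in place of code of your own. Each camera call takes 0.05 s, during which the arm holds its last target. There are 200 camera calls.

TASK

Seal the jar that stands in the countertop jar sealer: first turn the pump knob clockwise until it clicks over into its on position, then push the plunger's round top pad straight down past its first two clicks to the third, so that the cap sits on the jar. The plunger springs back, so keep holding it there and finish while still pressing it; do not force it hard beyond the third click, and leave the jar and the other things standing around undisturbed.

Things in the scene. Friction and masses are not known exactly. Their poses are not given: they have to be found in the camera images.
- sealer: White plastic jar sealer, fixed. Origin: centre of its underside; front is -x. Base 200 (x) x 320 (y) x 30 mm high. Pod for the knob: 100 x 100 mm, top 60 mm up, at x 0, y -85 mm. Plunger and jar bay at x 0, y +75 mm: head over the jar 60 mm wide (y), x -35 to +95 mm, from 175 to 210 mm up, on a column at x +75 mm; the vertical plunger runs through the head.
- pump_knob (a joint): Knob angle, rad: 0 is off (start), grows clockwise seen from above. Notches at 0 and, on, at 1.05 (60 degrees), with a snap-over hump half way at about 0.53 (resisting torque up to about 0.13 N m); once over it stays at 1.05 by itself. End stop at 1.15.
- pump_knob_grip (a point): Point on the knob's vertical axis, 97 mm above the worktop, turning with the knob. Grey disc 48 mm across, top 74 mm above the worktop, bearing an upright straight bar grip: 46 mm long along this point's x, 14 mm thick along its y, from 74 to 104 mm above the worktop. When off, the bar is parallel to the sealer's x axis.
- plunger (a joint): Plunger pressed down, m: 0 is up (start). Clicks at 0.013, 0.026 and, the third, 0.039 (each is entered past a hump half way from the one before). Return spring 6 N at 0, 10 N at 39 mm; the humps add or take up to 4.5 N, so up to 15 N push it through. Let go anywhere, it rises by itself. End stop just past the third click, at 45 mm.
- plunger_top (a point): Centre of the top face of the plunger's flat round grey push pad, 52 mm across and 14 mm thick, on a steel rod; the face is 270 mm above the worktop with the plunger up and 231 mm at the third click. It lies above x 0, y +75 mm of the sealer; nothing stands above it.
- jar: Preserving jar of clear glass with a steel lid, 68 mm across, 85 mm tall, standing loose in the sealer under the plunger's cap (the cap's gasket meets its lid at the third click). Origin: centre of its underside, 31 mm above the worktop.
- stoppered_jar: Bystander: green ceramic jar with a cork stopper, 96 mm across, 131 mm tall. Origin: centre of its underside.
- jug: Bystander: white plastic measuring jug with a handle, 100 mm across without the handle, 120 mm tall. Origin: centre of its underside.
- bamboo_lid: Bystander: round bamboo lid lying flat, 120 mm across, 12 mm thick. Origin: centre of its underside.
- can_opener: Bystander: steel can opener lying flat, about 190 mm long along its x axis, 45 mm wide, 30 mm high. Origin: on the worktop, near its middle.

How it is judged:
On the way, in this order (a step that is already met when the one before it is completed fails the run):
1. the pump knob has clicked over to its on position (past 0.9 rad) while the plunger is still up (pressed less than 6 mm) (value of joint pump_knob above 0.9 rad and value of joint plunger below 0.006 m), for 0.2 s.
2. the plunger is held by the gripper at its third click (more than 35.5 mm down) (value of joint plunger above 0.0355 m and contact force between plunger and the fingers above 2 N), for 0.5 s.
At the end, for the whole second after the job is handed in: The pump knob is on (past 0.9 rad), the plunger is pressed more than 35.5 mm down (third click at 39 mm, end stop at 45 mm) and the fingers are still pressing on it with more than 2 N, the jar upright within 0.1 rad and within 10 mm of its start (all of step 2 and value of joint pump_knob above 0.9 rad and distance of jar from where it was at the start of the episode below 0.01 m and angle between jar's own z axis and vertical below 0.1 rad); the arm keeps its last pose, push and grip.
It fails at once if the plunger forced: pressed by the robot with more than 50 N (contact force between plunger and the arm above 50 N or contact force between plunger and the fingers above 50 N).
It fails at once if the jar in the sealer shifted by more than 15 mm (distance of jar from where it was at the start of the episode above 0.015 m).
It fails at once if a thing standing around shifted by more than 30 mm (distance of any of stoppered_jar, jug, bamboo_lid, can_opener from where it was at the start of the episode above 0.03 m).
It also fails if it takes over 48 s, if anything falls off the work surface, if the arm or the gripper's body presses on something with over 40 N, if the wrist force passes 120 N, or if a joint passes its speed limit or range.

## Working session

There is one attempt and no reset: what is moved stays moved. The work goes in short steps, Python scripts to look and compute and a shell command to move; the robot and the scene stay as the last step left them, time stands still between calls to the robot, and variables do not carry over. Pictures are saved under pics/ and viewed, at most 10 in all, crops included, and the job is handed in when it is done.

```bash
mkdir -p pics
cat > h.py <<'E'
import numpy as np, cv2
from bench import *
def world(name,d,uv):
    c=calibration(name);K=np.array(c["K"]);R=cv2.Rodrigues(np.array(c["rvec"],float))[0];t=np.array(c["tvec"],float).ravel()
    out=[]
    for u,v in uv:
        z=np.median([x for x in d[v-1:v+2,u-1:u+2].ravel() if x>0] or [0])
        p=np.linalg.inv(K)@[u,v,1]*z
        out.append(R.T@(p-t))
    return np.array(out)
def cloud(name,d):
    c=calibration(name);K=np.array(c["K"]);R=cv2.Rodrigues(np.array(c["rvec"],float))[0];t=np.array(c["tvec"],float).ravel()
    v,u=np.mgrid[0:d.shape[0],0:d.shape[1]]
    p=np.stack([(u-K[0,2])/K[0,0]*d,(v-K[1,2])/K[1,1]*d,d],-1)
    return (p-t)@R
E
python3 - <<'E'
from h import *
for n in("top","side"):
    p,d=grab_frame(n);cv2.imwrite(f"pics/{n}0.png",p[:,:,::-1]);np.save(n+"0.npy",d)
print(get_obs(),grip_point_offset)
E
```

```text
{'clock': 0.1, 'joints': array([ 1.05690594,  0.47775339,  0.02235162,  1.55631261, -0.01153072,
        1.10932312, -0.08307516]), 'qvel': array([-9.51497993e-04, -1.33342948e-03, -1.12818256e-04, -3.41968068e-03,
        3.11262738e-04,  2.24214646e-03, -2.50704112e-05]), 'tau': array([ 4.79034061e-03, -5.97766435e+01,  1.61403783e+00, -2.81958300e+01,
        1.29343182e-02,  4.97970352e-03, -6.86903581e-05]), 'tcp_pos': array([ 0.26624007, -0.61970499,  0.23041588]), 'orientation': array([-3.07556403e+00, -6.32761248e-01,  6.79024504e-04]), 'contact_force': array([-0.15135576, -0.01617786,  0.21235131]), 'moment': array([ 0.01793162, -0.02316447,  0.04837899]), 'gripper_force': 0.0, 'grip_width': 0.0853778640475855} -0.0187
```

View pics/top0.png

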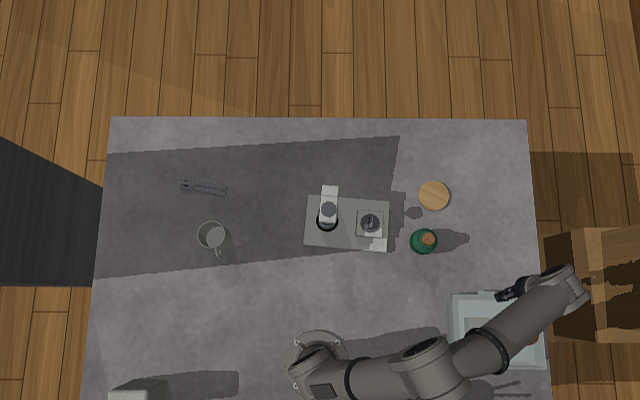

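View pics/side0.png

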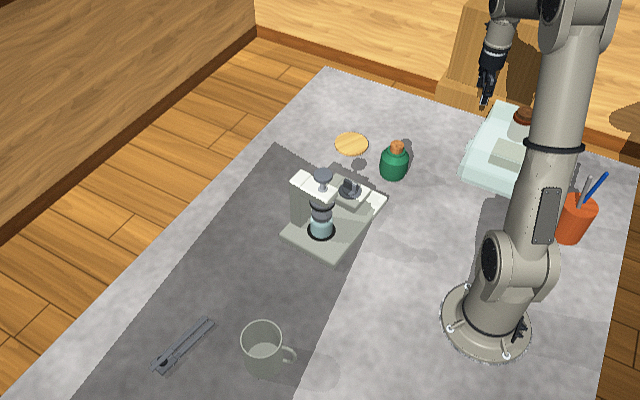

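The top view shows the sealer with its pad at about (328,208), the knob at (370,223) and the stoppered jar at (424,241). In the side view the pad is at (323,175) and the knob at (349,188).

Run:
```python
from h import *
for n,box in(("top",(300,180,395,255)),("side",(275,160,390,270))):
    d=np.load(n+"0.npy");P=cloud(n,d);u0,v0,u1,v1=box
    Q=P[v0:v1,u0:u1].reshape(-1,3);Q=Q[d[v0:v1,u0:u1].ravel()>0]
    for nm,a,b in(("pad",.26,.28),("head",.2,.218),("bar",.095,.11),("disc",.068,.08),("pod",.055,.066),("base",.024,.036)):
        S=Q[(Q[:,2]>a)&(Q[:,2]<b)]
        if len(S)<4: print(n,nm,len(S));continue
        r=cv2.minAreaRect((S[:,:2]*1000).astype(np.float32))
        print(n,nm,len(S),S.mean(0).round(4),[np.round(x,1) for x in r])
p=cv2.imread("pics/top0.png")[180:260,300:400];cv2.imwrite("pics/crop.png",cv2.resize(p,(800,640),interpolation=2)[:600])
d=np.load("top0.npy")
print(world("top",d,[(424,241),(434,195)]))
```

```text
top pad 190 [ 0.5164 -0.0326  0.2694] [array([516.8, -33.6]), array([47.9, 49.6]), np.float64(0.4)]
top head 427 [ 0.5509 -0.0353  0.2105] [array([546.7, -35.1]), array([ 59.8, 130.3]), np.float64(85.4)]
top bar 51 [ 0.5017 -0.1759  0.1034] [array([ 506.3, -107.7]), array([178.6,  43.6]), np.float64(87.2)]
top disc 113 [ 0.5012 -0.1787  0.0728] [array([ 494., -121.]), array([ 69.4, 238. ]), np.float64(6.3)]
top pod 415 [ 0.5023 -0.1877  0.0605] [array([ 509.7, -125.5]), array([232.7,  99.1]), np.float64(83.7)]
top base 2578 [ 0.5004 -0.1007  0.0298] [array([ 509.9, -107.1]), array([319.1, 200.1]), np.float64(85.1)]
side pad 247 [ 0.5172 -0.0295  0.2685] [array([518.2, -32. ]), array([49.6, 49.6]), np.float64(14.8)]
side head 733 [ 0.5468 -0.0281  0.2099] [array([548.6, -33.1]), array([ 64.2, 130.4]), np.float64(85.8)]
side bar 192 [ 0.5332 -0.0768  0.1029] [array([517.4, -88. ]), array([224.1, 108.6]), np.float64(63.7)]
side disc 247 [ 0.518  -0.1159  0.0736] [array([ 488. , -163.5]), array([380.9, 116.7]), np.float64(67.2)]
side pod 522 [ 0.5001 -0.1623  0.0602] [array([ 503.9, -180.1]), array([381.5, 117.4]), np.float64(75.1)]
side base 2900 [ 0.486  -0.0679  0.0294] [array([ 506.6, -156.9]), array([426.1, 200.7]), np.float64(85.4)]
[[ 0.4306842  -0.37754358  0.12618502]
 [ 0.62466965 -0.45125009  0.01328342]]
```

View pics/crop.png

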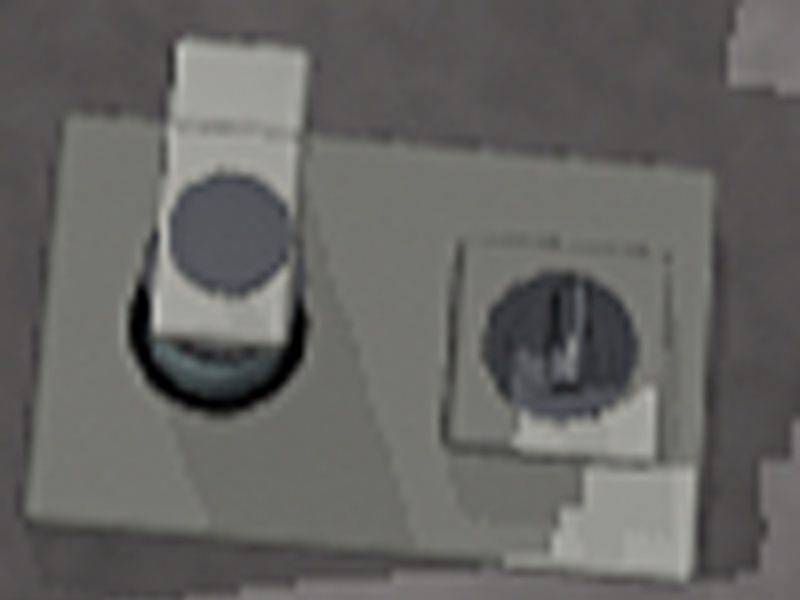

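The base fit gives a sealer yaw of -4.9°. That puts the knob at about (0.5026, -0.1918) and the pad at (0.5165, -0.0325). The tool's y axis is at -66.7° and needs to be at -94.9°, so it turns -28.2° (-5.64 units).

```bash
python3 -m pendant '{"translation": [[9.46,17.13,-0.44],[9.46,17.13,-0.44],[9.46,17.13,-0.44],[9.46,17.13,-0.44],[9.46,17.13,-0.44],[9.46,17.13,-0.44],[9.46,17.13,-0.44],[9.46,17.13,-0.44],[9.46,17.13,-0.44],[9.46,17.13,-0.44],[9.46,17.13,-0.44],[9.46,17.13,-0.44]], "delta_rot": [[0,0,-5.64],[0,0,-5.64],[0,0,-5.64],[0,0,-5.64],[0,0,-5.64],[0,0,-5.64],[0,0,-5.64],[0,0,-5.64],[0,0,-5.64],[0,0,-5.64],[0,0,-5.64],[0,0,-5.64]]}' 0.7 40
cat > st.py <<'E'
from h import *
from scipy.spatial.transform import Rotation as R
o=get_obs();M=R.from_rotvec(o['orientation']).as_matrix()
print(o['clock'],o['tcp_pos'].round(4),'yaw of tool y',np.degrees(np.arctan2(M[1,1],M[0,1])).round(2),'z',M[:,2].round(3),'F',o['contact_force'].round(1),'w',o['grip_width'],o['gripper_force'],'q',o['joints'].round(2))
E
python3 st.py
```

```text
clock: 1.6
tcp_pos: [0.5024, -0.1932, 0.2203]
orientation: [3.138, -0.139, -0.0]
contact_force: [0.0, 0.0, -0.3]
grip_width: 0.06
gripper_force: 0.0
1.6 [ 0.5024 -0.1932  0.2203] yaw of tool y -95.09 z [-0. -0. -1.] F [ 0.   0.  -0.3] w 0.05999058663495088 0.0 q [ 0.32  0.27 -0.09  1.89  0.03  0.98 -1.43]
```

```bash
python3 -m pendant '{"translation": [[0,0,-1.5],[0,0,-3],[0,0,-4.2],[0,0,-5],[0,0,-5.4],[0,0,-5.65],[0,0,-5.65],[0,0,-5.65]], "delta_rot": [[0,0,0],[0,0,0],[0,0,0],[0,0,0],[0,0,0],[0,0,0],[0,0,0],[0,0,0]]}' && python3 -m pendant '{"translation": [[0,0,0],[0,0,0],[0,0,0],[0,0,0],[0,0,0],[0,0,0]], "delta_rot": [[0,0,0],[0,0,0],[0,0,0],[0,0,0],[0,0,0],[0,0,0]]}' 0 40; python3 st.py
```

```text
clock: 2.6
tcp_pos: [0.5035, -0.1921, 0.0798]
orientation: [3.138, -0.136, 0.002]
contact_force: [-0.3, -0.2, 0.8]
grip_width: 0.0601
gripper_force: 0.0
clock: 3.35
tcp_pos: [0.5029, -0.1933, 0.0795]
orientation: [3.137, -0.137, 0.001]
contact_force: [-2.5, -5.3, 5.2]
grip_width: 0.0131
gripper_force: 42.2
3.35 [ 0.5029 -0.1933  0.0795] yaw of tool y -95.02 z [ 0.    -0.001 -1.   ] F [-2.5 -5.3  5.2] w 0.013065936932231558 42.20345199108124 q [ 0.32  0.46 -0.08  2.    0.06  0.68 -1.46]
```

Bar gripped (13 mm wide). Now I turn it clockwise by 63° (-12.6 units).

```bash
python3 -m pendant '{"translation": [[0,0,0],[0,0,0],[0,0,0],[0,0,0],[0,0,0],[0,0,0],[0,0,0],[0,0,0],[0,0,0],[0,0,0],[0,0,0],[0,0,0]], "delta_rot": [[0,0,-1.3],[0,0,-2.6],[0,0,-3.9],[0,0,-5.2],[0,0,-6.5],[0,0,-7.8],[0,0,-9.1],[0,0,-10.4],[0,0,-11.6],[0,0,-12.6],[0,0,-12.6],[0,0,-12.6]]}'; python3 st.py
```

```text
clock: 4.85
tcp_pos: [0.506, -0.1894, 0.0796]
orientation: [-2.604, 1.75, -0.005]
contact_force: [4.6, 5.0, 1.5]
grip_width: 0.0132
gripper_force: 41.7
4.85 [ 0.506  -0.1894  0.0796] yaw of tool y -157.79 z [ 0.005  0.002 -1.   ] F [4.6 5.  1.5] w 0.013167614965963368 41.670048236846924 q [ 0.09  0.46  0.19  2.02 -0.14  0.67 -2.38]
```

```bash
python3 -m pendant '{"translation": [[0,0,0],[0,0,0],[0,0,0],[0,0,0],[0,0,1],[0,0,3],[0,0,5],[0,0,7],[0,0,9],[0,0,9.2],[0,0,9.2]], "delta_rot": [[0,0,0],[0,0,0],[0,0,0],[0,0,0],[0,0,0],[0,0,0],[0,0,0],[0,0,0],[0,0,0],[0,0,0],[0,0,0]]}' 0.6
python3 - <<'E'
import st
from h import *
p,d=grab_frame("top");cv2.imwrite("pics/top1.png",cv2.resize(p[180:260,300:400,::-1],(750,600),interpolation=2))
p,d=grab_frame("side");cv2.imwrite("pics/side1.png",cv2.resize(p[130:280,260:410,::-1],(600,600),interpolation=2))
E
```

```text
clock: 6.22
tcp_pos: [0.5027, -0.1919, 0.3089]
orientation: [-2.605, 1.756, 0.0]
contact_force: [0.3, 1.4, -0.4]
grip_width: 0.0511
gripper_force: 0.0
6.225 [ 0.5027 -0.1919  0.3089] yaw of tool y -157.95 z [ 0.  0. -1.] F [ 0.3  1.4 -0.4] w 0.05108652921435386 0.0 q [ 0.03  0.18  0.25  1.8  -0.05  1.17 -2.46]
```

View pics/side1.png

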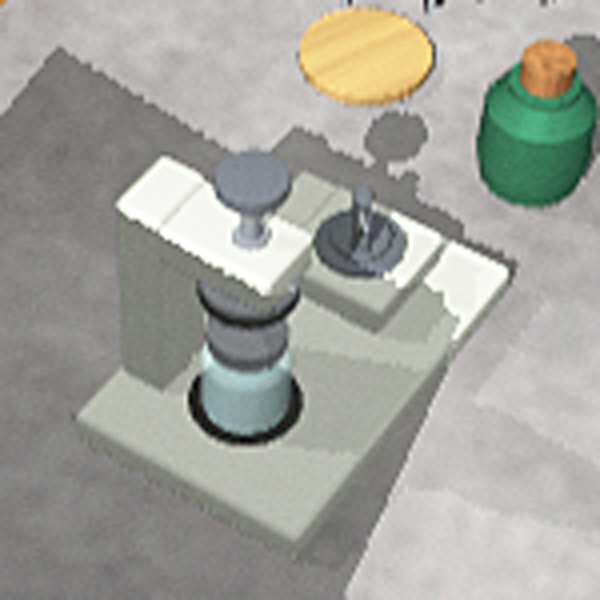

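The crop shows the bar turned almost end-on at (362,225), with the plunger up and the jar in place. I'll check the bar angle from the depth data.

Run:
```python
from h import *
def ang(d):
    P=cloud("side",d).reshape(-1,3);S=P[(d.ravel()>0)&(abs(P[:,2]-.1)<.008)&(np.hypot(P[:,0]-.5026,P[:,1]+.1918)<.028)]
    r=cv2.minAreaRect((S[:,:2]*1000).astype(np.float32));l=cv2.fitLine(S[:,:2].astype(np.float32)*1000,2,0,.01,.01).ravel()
    return len(S),np.round(r[1],1),r[2],np.degrees(np.arctan2(l[1],l[0]))
print(ang(np.load("side0.npy")));print(ang(grab_frame("side")[1]))
```

```text
(78, array([17.5, 45.1]), 86.46322631835938, np.float32(-3.0966477))
(59, array([12.8, 50. ]), 27.507387161254883, np.float32(-65.5049))
```

```bash
python3 -m pendant '{"translation": [[0,0,0.4],[0.1,1,0.4],[0.2,2.5,0.4],[0.35,4,0.4],[0.45,5.2,0.4],[0.556,6.37,0.2],[0.556,6.37,0],[0.556,6.37,-0.4],[0.556,6.37,-0.8],[0.556,6.37,-1.0],[0.556,6.37,-1.0],[0.556,6.37,-1.0]], "delta_rot": [[0,0,0],[0,0,1.5],[0,0,3],[0,0,5],[0,0,7],[0,0,9],[0,0,9],[0,0,9],[0,0,9],[0,0,9],[0,0,9],[0,0,9]]}' 0 40; python3 st.py
```

```text
clock: 7.88
tcp_pos: [0.5171, -0.0329, 0.2843]
orientation: [-3.079, 0.626, -0.001]
contact_force: [0.7, -0.3, 0.1]
grip_width: -0.0002
gripper_force: 0.0
7.875 [ 0.5171 -0.0329  0.2843] yaw of tool y -112.98 z [ 0. -0. -1.] F [ 0.7 -0.3  0.1] w -0.0002047627030917419 0.0 q [-0.11  0.17  0.06  1.87 -0.01  1.11 -2.02]
```

```bash
python3 -m pendant '{"translation": [[0,0,-0.2],[0,0,-0.4],[0,0,-0.6],[0,0,-0.8],[0,0,-1.0],[0,0,-1.2],[0,0,-1.4],[0,0,-1.6],[0,0,-1.8],[0,0,-2.0],[0,0,-2.1],[0,0,-2.1]], "delta_rot": [[0,0,0],[0,0,0],[0,0,0],[0,0,0],[0,0,0],[0,0,0],[0,0,0],[0,0,0],[0,0,0],[0,0,0],[0,0,0],[0,0,0]]}'; python3 -m pendant '{"translation": [[0,0,0],[0,0,0]], "delta_rot": [[0,0,0],[0,0,0]]}'
```

```text
clock: 9.38
tcp_pos: [0.5168, -0.0327, 0.2319]
orientation: [-3.079, 0.625, 0.0]
contact_force: [-4.2, -0.0, 7.7]
grip_width: 0.0002
gripper_force: 3.9
clock: 9.62
tcp_pos: [0.5168, -0.0327, 0.2321]
orientation: [-3.079, 0.625, -0.0]
contact_force: [-3.5, -0.5, 6.8]
grip_width: 0.0002
gripper_force: 3.8
```

```bash
python3 -m pendant '{"translation": [[0,0,-0.04],[0,0,-0.08],[0,0,-0.08],[0,0,-0.08],[0,0,-0.08],[0,0,-0.08],[0,0,-0.08],[0,0,-0.08]], "delta_rot": [[0,0,0],[0,0,0],[0,0,0],[0,0,0],[0,0,0],[0,0,0],[0,0,0],[0,0,0]]}'
python3 - <<'E'
import st
from h import *
p,d=grab_frame("side");cv2.imwrite("pics/side2.png",cv2.resize(p[130:280,260:410,::-1],(600,600),interpolation=2))
E
```

```text
clock: 10.62
tcp_pos: [0.5169, -0.0327, 0.2305]
orientation: [-3.079, 0.625, -0.0]
contact_force: [-4.9, -0.1, 11.2]
grip_width: -0.0003
gripper_force: 5.5
10.625 [ 0.5169 -0.0327  0.2305] yaw of tool y -112.96 z [ 0.  0. -1.] F [-4.9 -0.1 11.2] w -0.00029275188095816834 5.484309607818432 q [-0.11  0.22  0.06  1.93 -0.01  0.99 -2.01]
```

View pics/side2.png

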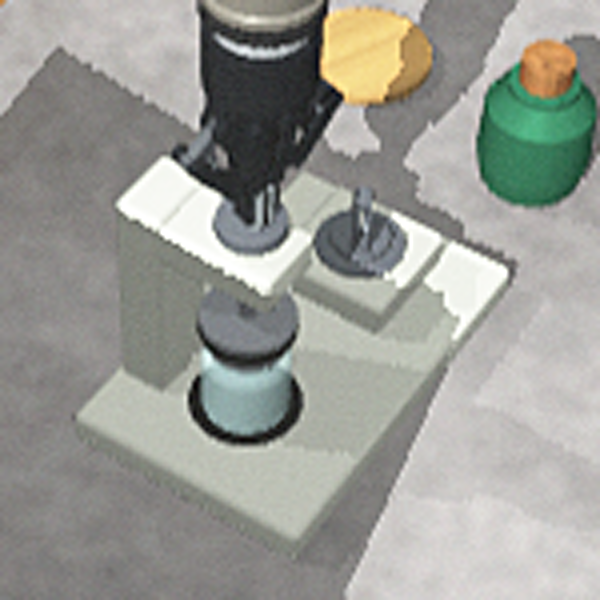

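The crop shows the cap seated on the jar at (247,340), the pad held down by the fingers at (250,225), and the knob still on. The push is 11 N at 39.5 mm.

```bash
python3 -c "from bench import hand_in; print(hand_in())"
```

```text
the job is handed in; nothing more can be done
None
```

I turned the knob about 60° to on, then pressed the plunger to its third click (about 39.5 mm down, 11 N) and handed in still holding it there; the last picture shows the cap on the jar and nothing disturbed in view, but no verdict came back.

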